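Put the four eyepiece barrels into their case bases

ROBOT

A 6-joint arm with a two-finger parallel gripper is mounted at the origin on the work surface. World frame = base frame: x ahead of the robot, y to its left, z up, the work surface at z = 0. Lengths are in m, angles in rad, forces in N, time in s.
With the tool pointing down it reaches from about 0.3 to 0.775 m from the base axis. Payload 14.6 kg.
Tool frame: the origin (TCP) lies on the centre line of the jaws, within the pads' length; the fingertips stand ctrl.tcp_to_tips ahead of it and the grasp point (between the pads) lies 2 mm behind it (ctrl.tcp_to_tips is the distance from the TCP to the fingertips, in m); z points along the fingers, y is the line along which they close (so a half turn about z gives the same grasp; the last joint's range is limited). The gripper opens to 94 mm and grips with 3 to 60 N. Pads are 16 mm wide; open, the fingers measure 119 mm over their backs; the gripper's body (75 mm by 177 mm) begins 78 mm behind the grasp point.
Start: joints at [1.111, 0.3, 1.521, -0, 1.321, -0.067], TCP at [0.211, 0.508, 0.222] pointing down, gripper open.
Joint ranges: [-3.03, 3.03], [-0.79, 2.21], [0.23, 2.52], [-1.04, 4.18], [0, 3.07], [-2.55, 2.55]. Speed limits (rad/s): [2.22, 2.22, 2.57, 3.14, 3.14, 3.14].

INTERFACE

Orientations are given as [roll, pitch, yaw] about the fixed x, y, z axes, in that order (R = Rz(yaw) Ry(pitch) Rx(roll)).
In Python, from station import telemetry, viewer, hand_in, ctrl gives the robot as it stands.
- The arm moves only by the tool step_arm, never from a script. Its argument "plan" is a list of rows, each an object of numbers: "dx", "dy", "dz": the shift along the tool's x, y, z scaled (see below); "rx", "ry", "rz": the turn, a rotation vector about the tool's x, y, z scaled (see below); "claw": the closure, from 0 (fully open) to 1 (shut). In form: [{"dx": .., "dy": .., "dz": .., "rx": .., "ry": .., "rz": .., "claw": ..}, ...]. A call has 1 to 10 rows; each row shifts and turns the commanded pose from where the row before left it, along the tool's axes as they then stand; what a row does not reach is not made up. The controller multiplies each number of a shift by 0.1 m and each number of a turn by 90 degrees. A row lasts 1/10 s, in which the tool goes at most 50 mm and 8.59 degrees, less where a joint would pass 70% of its speed; a pose out of reach is approached as far as the arm can. A call with a number of a shift or a turn outside -1 to 1 is refused whole. A call with a gripper value outside its range is refused whole. The fingers move at their own pace and stop on an object; "grip_force" is the grip in N (left out, the last holds). Time passes only in rows, so rows that do not move let the fingers close. It gives the time, the measured TCP pose, the force, the opening and the grip force at its end, in the units of the state.
- telemetry.get_obs(): the state, without advancing time (a new reading comes with each control period).
- viewer.camera(name): name is "scene" or "side" or "wrist"; returns a dict with "img" (400x640x3 uint8, red, green, blue), "z_map" (400x640 float32, m along the optical axis (not along the pixel's ray), 0 where there is no reading), "fx", "fy", "cx", "cy" (pixels), "R" (3x3) and "t" (3): a world point X has camera coordinates R X + t; the wrist camera has in their place "tool_from_camera" (4x4, takes a point from camera to tool coordinates, whose origin is the TCP and whose axes are the flange's). Camera axes: x right, y down, z forward; pixel columns grow to the right and rows downward; lengths in m; the calibration is good to about 2 mm. A picture is of the moment at which its call begins: read the wrist's pose just before it.
- hand_in(): hands the job in; it is judged then, once.
Trained networks look in a picture, given as the dict that the camera call returned (one of the last four; its "shot" number tells which), for a name from the list of things; names that differ only in an ending like _2 or _b are one class to them, and where a whole thing is asked for, a point or a joint stands for the part that bears it (a point fixed in the world has none). Each returns a list of dicts, best first, with "score" (0 to 1); they miss things now and then, are a little off and sometimes report something else, mostly with a low value. They report only what shows in the picture. A call takes as long as a camera call.
- viewer.recognise(target, picture): "rect" ([left, top, right, bottom] in pixels, round what is visible of it).
The state is a dict: "time_s": time; "qpos": joint angles; "joint_vel": joint speeds; "tau": joint torques, N m; "ee_pos": TCP position; "eef_rot": TCP orientation; "force": force on the tool from outside, world axes, zero at the start; "moment": the same for the moment, N m; "grip_width": finger opening in m; "grip_force": force on a finger pad.
Only numpy, scipy, OpenCV 4.12 (cv2) and the standard library are available. Lean on these libraries where they do the work, as an engineer would, in place of code of your own. Each camera call takes 0.05 s, during which the arm holds its last target. There are 200 camera calls.

TASK

Four knurled brass eyepiece barrels are ready to be boxed: stand each one upright in the black screw-case base of its own size, the smallest barrel in the smallest base and so on up to the largest in the largest, so that its cover can be screwed on. Set each barrel down on the felt rather than dropping it, leave the bases standing on the bench, and leave the green prism and the white porcelain shell where they lie.

Things in the scene. Friction and masses are not known exactly. Their poses are not given: they have to be found in the camera images.
- barrel_s: The smallest of four upright, loose, knurled brass eyepiece barrels, 46 mm tall, about 60 g: a plain lower tube 24 mm in diameter and 20 mm high carries a knurled round body 29 mm in diameter and 26 mm high, with a dark eye stop and lens in its top. Origin: centre of its underside; z is its axis, up; it starts upright on the bench. Grip it by the knurled body.
- barrel_m: The second smallest of four upright, loose, knurled brass eyepiece barrels, 54 mm tall, about 120 g: a plain lower tube 34 mm in diameter and 24 mm high carries a knurled round body 39 mm in diameter and 30 mm high, with a dark eye stop and lens in its top. Origin: centre of its underside; z is its axis, up; it starts upright on the bench. Grip it by the knurled body.
- barrel_l: The second largest of four upright, loose, knurled brass eyepiece barrels, 62 mm tall, about 200 g: a plain lower tube 45 mm in diameter and 28 mm high carries a knurled round body 50 mm in diameter and 34 mm high, with a dark eye stop and lens in its top. Origin: centre of its underside; z is its axis, up; it starts upright on the bench. Grip it by the knurled body.
- barrel_xl: The largest of four upright, loose, knurled brass eyepiece barrels, 72 mm tall, about 340 g: a plain lower tube 57 mm in diameter and 32 mm high carries a knurled round body 62 mm in diameter and 40 mm high, with a dark eye stop and lens in its top. Origin: centre of its underside; z is its axis, up; it starts upright on the bench. Grip it by the knurled body.
- case_s: The smallest of four loose, empty black plastic screw-case bases, open shallow round cups with a grey felt floor: outer diameter 47 mm, inner diameter 41 mm, 14 mm tall, floor 4 mm thick, 60 g. It belongs to the smallest barrel, whose 24 mm tube stands inside it with 8.5 mm to spare all round. Origin: centre of its underside; z is its axis, up.
- case_m: The second smallest of four loose, empty black plastic screw-case bases, open shallow round cups with a grey felt floor: outer diameter 57 mm, inner diameter 51 mm, 16 mm tall, floor 4 mm thick, 80 g. It belongs to the second smallest barrel, whose 34 mm tube stands inside it with 8.5 mm to spare all round. Origin: centre of its underside; z is its axis, up.
- case_l: The second largest of four loose, empty black plastic screw-case bases, open shallow round cups with a grey felt floor: outer diameter 68 mm, inner diameter 62 mm, 18 mm tall, floor 4 mm thick, 110 g. It belongs to the second largest barrel, whose 45 mm tube stands inside it with 8.5 mm to spare all round. Origin: centre of its underside; z is its axis, up.
- case_xl: The largest of four loose, empty black plastic screw-case bases, open shallow round cups with a grey felt floor: outer diameter 80 mm, inner diameter 74 mm, 20 mm tall, floor 4 mm thick, 150 g. It belongs to the largest barrel, whose 57 mm tube stands inside it with 8.5 mm to spare all round. Origin: centre of its underside; z is its axis, up.
- prism: Green glass three-sided prism standing on its end, about 42 mm along each side and 30 mm tall; not to be disturbed. Origin: centre of its underside.
- shell: White porcelain grinding shell, a shallow bowl 72 mm in diameter and 23 mm tall; not to be disturbed. Origin: centre of its underside. Also among these things lie a flat knurled brass lock ring (46 mm wide, 10 mm high, not a barrel), a steel V-block (50 x 44 x 34 mm) and a white-capped jar (48 mm wide, 50 mm tall). All start at least 90 mm apart, centre to centre.

How it is judged:
At the end, for the whole second after the job is handed in: Each of the four barrels stands upright (within 7 degrees) inside the base of its own size, its underside on the base's floor (within 4 mm) and its axis within 12 mm of the base's axis; the bases stand flat on the bench and everything is released and at rest (horizontal distance between barrel_s and case_s below 0.012 m and z of barrel_s in the frame of case_s between 0.001 and 0.008 m and angle between each of barrel_s, case_s, barrel_m, case_m, barrel_l, case_l, barrel_xl, case_xl's own z axis and vertical below 0.12 rad and height (world z) of each of case_s, case_m, case_l, case_xl below 0.006 m and linear speed of each of barrel_s, case_s, barrel_m, case_m, barrel_l, case_l, barrel_xl, case_xl below 0.02 m/s and horizontal distance between barrel_m and case_m below 0.012 m and z of barrel_m in the frame of case_m between 0.001 and 0.008 m and horizontal distance between barrel_l and case_l below 0.012 m and z of barrel_l in the frame of case_l between 0.001 and 0.008 m and horizontal distance between barrel_xl and case_xl below 0.012 m and z of barrel_xl in the frame of case_xl between 0.001 and 0.008 m); the robot touches nothing.
It fails at once if the green prism is shifted by more than 20 mm or tipped over (distance of prism from where it was at the start of the episode above 0.02 m or angle between prism's own z axis and vertical above 0.35 rad).
It fails at once if the porcelain shell is shifted by more than 20 mm or tipped over (distance of shell from where it was at the start of the episode above 0.02 m or angle between shell's own z axis and vertical above 0.35 rad).
It fails at once if a barrel is dropped (falls free, faster than 0.6 m/s: about 18 mm of fall) ((contact force between barrel_s and anything else below 0.02 N and linear speed of barrel_s above 0.6 m/s) or (contact force between barrel_m and anything else below 0.02 N and linear speed of barrel_m above 0.6 m/s) or (contact force between barrel_l and anything else below 0.02 N and linear speed of barrel_l above 0.6 m/s) or (contact force between barrel_xl and anything else below 0.02 N and linear speed of barrel_xl above 0.6 m/s)).
It also fails if it takes over 96 s, if anything falls off the work surface, if the arm or the gripper's body presses on something with over 40 N, if the wrist force passes 120 N, or if a joint passes its speed limit or range.

## Working session

There is one attempt and no reset: what is moved stays moved. The work goes in short steps, Python scripts to look and compute and a tool call to move; the robot and the scene stay as the last step left them, time stands still between calls to the robot, and variables do not carry over. Pictures are saved under pics/ and viewed, at most 14 in all, crops included, and the job is handed in when it is done.

Besides the shell and the picture viewer there is one more tool, called after "Call:" as name([rows], argument=value, ...), one row to a line, values as JSON. step_arm: Moves the arm, as the interface text tells. Shifts and turns lie within -1 to 1; 1 stands for 0.1 m of shift or 90 degrees of turn. Its arguments: {"type":"object","properties":{"plan":{"type":"array"},"grip_force":{"type":"number"}},"required":["plan"]}

```bash
ls; mkdir -p pics; cat > h.py <<'E'
from station import telemetry, viewer, hand_in, ctrl
import numpy as np, cv2
def world(p):
    z=p["z_map"]; v,u=np.indices(z.shape)
    c=np.stack([(u-p["cx"])/p["fx"]*z,(v-p["cy"])/p["fy"]*z,z],-1)
    w=(c-np.asarray(p["t"]))@np.asarray(p["R"])
    w[z<=0]=np.nan
    return w
E
python3 - <<'E'
from h import *
o=telemetry.get_obs();print(o,ctrl.tcp_to_tips)
for n in ["scene","side"]:
    p=viewer.camera(n); cv2.imwrite(f"pics/{n}0.png",p["img"][...,::-1]); w=world(p)
    print(n,-np.array(p["R"]).T@p["t"])
    # clusters above the table
    m=((w[...,2]>0.008)&(w[...,2]<0.1)&(np.hypot(w[...,0],w[...,1])>.2)&(np.abs(w[...,0])<1)&(np.abs(w[...,1])<1)).astype(np.uint8)
    k,l,s,c=cv2.connectedComponentsWithStats(m)
    for i in range(1,k):
        if s[i,4]<60: continue
        q=w[l==i]; top=np.percentile(q[:,2],97); t=q[q[:,2]>top-.006]
        print(s[i].tolist(),"top %.3f"%top,"mid",((t.min(0)+t.max(0))/2)[:2].round(3),"ext",(t.max(0)-t.min(0))[:2].round(3))
    for t in "barrel_s barrel_m barrel_l barrel_xl case_s case_m case_l case_xl prism shell".split():
        print(t,[(np.round(r["rect"]).astype(int).tolist(),round(r["score"],2)) for r in viewer.recognise(t,p)[:3]])
E
```

```text
pics
{'time_s': 0.0, 'qpos': array([ 1.11136824e+00,  3.00424580e-01,  1.52160584e+00, -1.65610984e-05,
        1.32068382e+00, -6.66416178e-02]), 'joint_vel': array([-0.00199985, -0.00054477, -0.00094695,  0.00050971, -0.00156049,
       -0.00057786]), 'tau': array([-9.87253079e-04, -5.31811702e+01, -3.52736807e+01,  7.07417889e-02,
        2.43889284e-02, -8.96769575e-05]), 'ee_pos': array([0.21043694, 0.50787959, 0.22190136]), 'eef_rot': array([-3.14047249e+00, -5.86832735e-05,  2.74881026e+00]), 'force': array([ 0.43914452, -0.18361486,  0.10761581]), 'moment': array([-0.05381089, -0.04973433, -0.00923643]), 'grip_force': 0.0, 'grip_width': 0.09428309587674316} 0.017
scene [1.12809177 0.66157678 1.18781399]
[211, 21, 109, 62, 2615] top 0.067 mid [ 0.346 -0.687] ext [0.062 0.041]
[618, 27, 22, 31, 414] top 0.097 mid [-0.724  0.209] ext [0.126 0.024]
[133, 67, 91, 58, 2228] top 0.087 mid [ 0.676 -0.685] ext [0.127 0.085]
[91, 113, 48, 46, 1186] top 0.033 mid [ 0.858 -0.659] ext [0.099 0.171]
[273, 114, 12, 14, 105] top 0.035 mid [ 0.431 -0.367] ext [0.036 0.038]
[306, 127, 23, 18, 
[... 3531 characters left out ...]
134, 252, 156], 0.56), ([319, 187, 334, 209], 0.55)]
barrel_m [([183, 152, 204, 177], 0.71), ([236, 134, 252, 156], 0.56), ([319, 187, 334, 209], 0.55)]
barrel_l [([183, 152, 204, 177], 0.71), ([236, 134, 252, 156], 0.56), ([319, 187, 334, 209], 0.55)]
barrel_xl [([198, 171, 221, 206], 0.63)]
case_s [([328, 281, 366, 316], 0.97), ([375, 234, 398, 253], 0.82), ([453, 258, 482, 283], 0.72)]
case_m [([328, 281, 366, 316], 0.97), ([375, 234, 398, 253], 0.82), ([453, 258, 482, 283], 0.72)]
case_l [([328, 281, 366, 316], 0.97), ([375, 234, 398, 253], 0.82), ([453, 258, 482, 283], 0.72)]
case_xl [([300, 232, 334, 260], 0.98)]
prism [([410, 300, 434, 329], 0.85)]
shell [([312, 157, 338, 175], 0.68)]
```

Call:
step_arm([
  {"rz": 0.094, "claw": 0},
  {"rz": 0.094, "claw": 0},
  {"rz": 0.094, "claw": 0},
  {"rz": 0.094, "claw": 0},
  {"rz": 0.094, "claw": 0},
  {"rz": 0.094, "claw": 0},
  {"rz": 0.094, "claw": 0},
  {"rz": 0.092, "claw": 0},
  {"claw": 0},
], grip_force=20)

```text
$.plan[0]: bad value
```

```bash
python3 -c "
import cv2
a=cv2.imread('pics/scene0.png');cv2.imwrite('pics/crop0.png',cv2.resize(a[90:330,210:480],None,fx=2.5,fy=2.5))"
```

```text
(no output)
```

View pics/crop0.png

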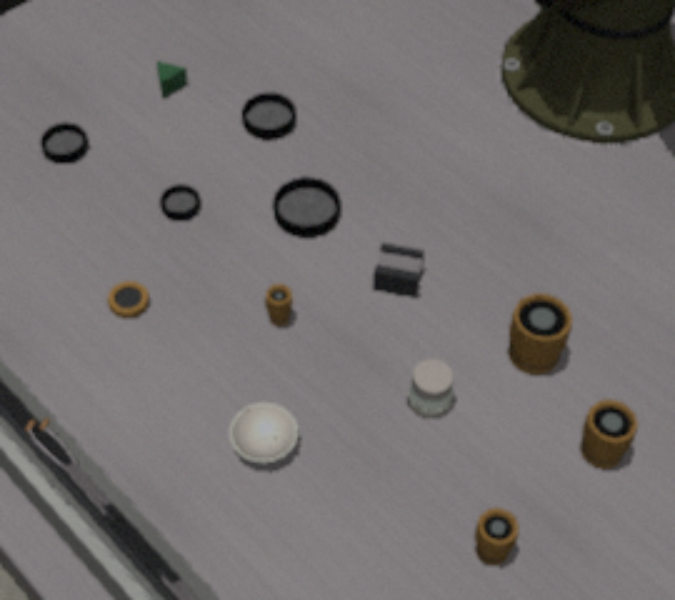

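The crop (2.5×) confirms the layout. The barrels are XL at (540,330), L (608,432), M (497,535) and S (279,303). The cases are XL at (307,207), L (269,116), M (65,142) and S (181,202). The jar, V-block, lock ring, prism and shell sit where the depth clusters put them. The move was refused because every row needs all seven fields.

Call:
step_arm([
  {"dx": 0, "dy": 0, "dz": 0, "rx": 0, "ry": 0, "rz": 0.094, "claw": 0},
  {"dx": 0, "dy": 0, "dz": 0, "rx": 0, "ry": 0, "rz": 0.094, "claw": 0},
  {"dx": 0, "dy": 0, "dz": 0, "rx": 0, "ry": 0, "rz": 0.094, "claw": 0},
  {"dx": 0, "dy": 0, "dz": 0, "rx": 0, "ry": 0, "rz": 0.094, "claw": 0},
  {"dx": 0, "dy": 0, "dz": 0, "rx": 0, "ry": 0, "rz": 0.094, "claw": 0},
  {"dx": 0, "dy": 0, "dz": 0, "rx": 0, "ry": 0, "rz": 0.094, "claw": 0},
  {"dx": 0, "dy": 0, "dz": 0, "rx": 0, "ry": 0, "rz": 0.094, "claw": 0},
  {"dx": 0, "dy": 0, "dz": 0, "rx": 0, "ry": 0, "rz": 0.092, "claw": 0},
  {"dx": 0, "dy": 0, "dz": 0, "rx": 0, "ry": 0, "rz": 0, "claw": 0},
], grip_force=20)

```text
time_s: 2.0
ee_pos: [0.2105, 0.5081, 0.2225]
eef_rot: [3.142, -0.0, 1.568]
force: [-0.4, 0.9, 0.3]
grip_width: 0.0939
grip_force: 0.0
```

Call:
step_arm([
  {"dx": -0.335, "dy": 0.233, "dz": 0.1, "rx": 0, "ry": 0, "rz": 0, "claw": 0},
  {"dx": -0.335, "dy": 0.233, "dz": 0.1, "rx": 0, "ry": 0, "rz": 0, "claw": 0},
  {"dx": -0.335, "dy": 0.233, "dz": 0.1, "rx": 0, "ry": 0, "rz": 0, "claw": 0},
  {"dx": -0.335, "dy": 0.233, "dz": 0.1, "rx": 0, "ry": 0, "rz": 0, "claw": 0},
  {"dx": -0.335, "dy": 0.233, "dz": 0.1, "rx": 0, "ry": 0, "rz": 0, "claw": 0},
  {"dx": -0.335, "dy": 0.233, "dz": 0.1, "rx": 0, "ry": 0, "rz": 0, "claw": 0},
  {"dx": -0.335, "dy": 0.233, "dz": 0.1, "rx": 0, "ry": 0, "rz": 0, "claw": 0},
  {"dx": -0.335, "dy": 0.233, "dz": 0.1, "rx": 0, "ry": 0, "rz": 0, "claw": 0},
  {"dx": 0, "dy": 0, "dz": 0, "rx": 0, "ry": 0, "rz": 0, "claw": 0},
  {"dx": 0, "dy": 0, "dz": 0, "rx": 0, "ry": 0, "rz": 0, "claw": 0},
])

```text
time_s: 3.0
ee_pos: [0.3971, 0.2397, 0.1425]
eef_rot: [-3.141, -0.0, 1.572]
force: [0.2, 0.1, 0.1]
grip_width: 0.0942
grip_force: 0.0
```

```bash
python3 - <<'E'
from h import *
from scipy.spatial.transform import Rotation as Ro
o=telemetry.get_obs(); p=viewer.camera("wrist"); T=np.array(p["tool_from_camera"])
M=np.eye(4); M[:3,:3]=Ro.from_euler("xyz",o["eef_rot"]).as_matrix(); M[:3,3]=o["ee_pos"]; M=np.linalg.inv(M@T)
p["R"]=M[:3,:3];p["t"]=M[:3,3]; w=world(p); cv2.imwrite("pics/w0.png",p["img"][...,::-1])
q=w[(np.abs(w[...,0]-.397)<.05)&(np.abs(w[...,1]-.241)<.05)&(w[...,2]>.05)&(w[...,2]<.09)]
print(o["ee_pos"],len(q)); 
if len(q): print(q.min(0),q.max(0),(q.min(0)+q.max(0))/2)
E
```

```text
[0.39712801 0.23971554 0.14246234] 4058
[0.36410923 0.21129192 0.05018238] [0.42705185 0.27396643 0.0743517 ] [0.39558054 0.24262918 0.06226704]
```

Call:
step_arm([
  {"dx": 0.02, "dy": -0.01, "dz": 0.3, "rx": 0, "ry": 0, "rz": 0, "claw": 0},
  {"dx": 0, "dy": 0, "dz": 0.3, "rx": 0, "ry": 0, "rz": 0, "claw": 0},
  {"dx": 0, "dy": 0, "dz": 0.2, "rx": 0, "ry": 0, "rz": 0, "claw": 0},
  {"dx": 0, "dy": 0, "dz": 0.12, "rx": 0, "ry": 0, "rz": 0, "claw": 0},
  {"dx": 0, "dy": 0, "dz": 0, "rx": 0, "ry": 0, "rz": 0, "claw": 0},
  {"dx": 0, "dy": 0, "dz": 0, "rx": 0, "ry": 0, "rz": 0, "claw": 1},
  {"dx": 0, "dy": 0, "dz": 0, "rx": 0, "ry": 0, "rz": 0, "claw": 1},
  {"dx": 0, "dy": 0, "dz": 0, "rx": 0, "ry": 0, "rz": 0, "claw": 1},
  {"dx": 0, "dy": 0, "dz": 0, "rx": 0, "ry": 0, "rz": 0, "claw": 1},
  {"dx": 0, "dy": 0, "dz": 0, "rx": 0, "ry": 0, "rz": 0, "claw": 1},
], grip_force=25)

```text
time_s: 4.05
ee_pos: [0.3961, 0.2422, 0.0508]
eef_rot: [3.141, -0.0, 1.571]
force: [0.5, 0.8, 3.7]
grip_width: 0.0602
grip_force: 25.0
```

Call:
step_arm([
  {"dx": 0, "dy": 0, "dz": -0.15, "rx": 0, "ry": 0, "rz": 0, "claw": 1},
  {"dx": 0, "dy": 0, "dz": -0.35, "rx": 0, "ry": 0, "rz": 0, "claw": 1},
  {"dx": -0.1, "dy": 0, "dz": -0.35, "rx": 0, "ry": 0, "rz": 0, "claw": 1},
  {"dx": -0.4, "dy": 0.06, "dz": 0, "rx": 0, "ry": 0, "rz": 0, "claw": 1},
  {"dx": -0.4, "dy": 0.06, "dz": 0, "rx": 0, "ry": 0, "rz": 0, "claw": 1},
  {"dx": -0.4, "dy": 0.06, "dz": 0, "rx": 0, "ry": 0, "rz": 0, "claw": 1},
  {"dx": -0.4, "dy": 0.06, "dz": 0, "rx": 0, "ry": 0, "rz": 0, "claw": 1},
  {"dx": -0.4, "dy": 0.06, "dz": 0, "rx": 0, "ry": 0, "rz": 0, "claw": 1},
  {"dx": -0.4, "dy": 0.06, "dz": 0, "rx": 0, "ry": 0, "rz": 0, "claw": 1},
  {"dx": -0.35, "dy": 0.06, "dz": 0, "rx": 0, "ry": 0, "rz": 0, "claw": 1},
])

```text
time_s: 5.05
ee_pos: [0.4375, -0.0448, 0.1353]
eef_rot: [-3.141, -0.0, 1.57]
force: [0.1, 0.3, -3.0]
grip_width: 0.0607
grip_force: 25.0
```

Call:
step_arm([
  {"dx": -0.3, "dy": 0.05, "dz": 0, "rx": 0, "ry": 0, "rz": 0, "claw": 1},
  {"dx": -0.1, "dy": 0.01, "dz": 0, "rx": 0, "ry": 0, "rz": 0, "claw": 1},
  {"dx": 0, "dy": 0, "dz": 0, "rx": 0, "ry": 0, "rz": 0, "claw": 1},
  {"dx": 0, "dy": 0, "dz": 0, "rx": 0, "ry": 0, "rz": 0, "claw": 1},
])

```text
time_s: 5.45
ee_pos: [0.4436, -0.0822, 0.1352]
eef_rot: [-3.141, -0.0, 1.571]
force: [0.2, -0.1, -4.1]
grip_width: 0.0608
grip_force: 25.0
```

```bash
cat >> h.py <<'E'
from scipy.spatial.transform import Rotation as Ro
def wrist():
    o=telemetry.get_obs(); p=viewer.camera("wrist")
    M=np.eye(4); M[:3,:3]=Ro.from_euler("xyz",o["eef_rot"]).as_matrix(); M[:3,3]=o["ee_pos"]; M=np.linalg.inv(M@np.array(p["tool_from_camera"]))
    p["R"]=M[:3,:3];p["t"]=M[:3,3]; return o,p
def blob(p,x,y,zlo,zhi,r=.05):
    w=world(p); q=w[(np.hypot(w[...,0]-x,w[...,1]-y)<r)&(w[...,2]>zlo)&(w[...,2]<zhi)]
    if len(q)<20: return len(q)
    return len(q),q.min(0).round(4),q.max(0).round(4),((q.min(0)+q.max(0))/2).round(4)
E
python3 - <<'E'
from h import *
o,p=wrist(); print(o["ee_pos"],o["grip_width"],o["force"]); cv2.imwrite("pics/w1.png",p["img"][...,::-1])
print(blob(p,.444,-.082,.008,.028)); s=viewer.camera("side");print(blob(s,.444,-.082,.008,.03))
E
```

```text
[ 0.44355289 -0.08218326  0.1352099 ] 0.060845402494532574 [ 0.18194627 -0.09773322 -4.10456481]
(656, array([ 0.4033, -0.0937,  0.0081]), array([ 0.4841, -0.0397,  0.0226]), array([ 0.4437, -0.0667,  0.0154]))
(382, array([ 0.4037, -0.1233,  0.0081]), array([ 0.4868, -0.0424,  0.0228]), array([ 0.4453, -0.0829,  0.0154]))
```

View pics/w1.png

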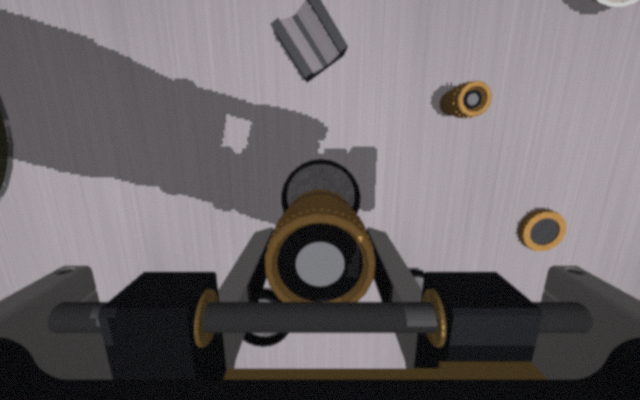

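The wrist picture shows the XL barrel held upright at (320,250). The XL case is below and behind it at (320,195), centred in x. Now lower it.

Call:
step_arm([
  {"dx": 0.01, "dy": 0, "dz": 0.3, "rx": 0, "ry": 0, "rz": 0, "claw": 1},
  {"dx": 0, "dy": 0, "dz": 0.25, "rx": 0, "ry": 0, "rz": 0, "claw": 1},
  {"dx": 0, "dy": 0, "dz": 0.15, "rx": 0, "ry": 0, "rz": 0, "claw": 1},
  {"dx": 0, "dy": 0, "dz": 0.07, "rx": 0, "ry": 0, "rz": 0, "claw": 1},
  {"dx": 0, "dy": 0, "dz": 0.02, "rx": 0, "ry": 0, "rz": 0, "claw": 1},
  {"dx": 0, "dy": 0, "dz": 0, "rx": 0, "ry": 0, "rz": 0, "claw": 1},
  {"dx": 0, "dy": 0, "dz": 0, "rx": 0, "ry": 0, "rz": 0, "claw": 1},
])

```text
time_s: 6.25
ee_pos: [0.4443, -0.0819, 0.0572]
eef_rot: [3.14, 0.0, 1.571]
force: [0.2, 0.6, -3.0]
grip_width: 0.0603
grip_force: 25.0
```

Call:
step_arm([
  {"dx": 0, "dy": 0, "dz": 0.015, "rx": 0, "ry": 0, "rz": 0, "claw": 1},
  {"dx": 0, "dy": 0, "dz": 0.01, "rx": 0, "ry": 0, "rz": 0, "claw": 1},
  {"dx": 0, "dy": 0, "dz": 0, "rx": 0, "ry": 0, "rz": 0, "claw": 1},
  {"dx": 0, "dy": 0, "dz": 0, "rx": 0, "ry": 0, "rz": 0, "claw": 1},
])

```text
time_s: 6.65
ee_pos: [0.4442, -0.082, 0.0548]
eef_rot: [3.141, 0.0, 1.571]
force: [-2.7, 0.8, 7.8]
grip_width: 0.0608
grip_force: 25.0
```

Call:
step_arm([
  {"dx": 0, "dy": 0, "dz": 0, "rx": 0, "ry": 0, "rz": 0, "claw": 0},
  {"dx": 0, "dy": 0, "dz": 0, "rx": 0, "ry": 0, "rz": 0, "claw": 0},
  {"dx": 0, "dy": 0, "dz": 0, "rx": 0, "ry": 0, "rz": 0, "claw": 0},
  {"dx": 0, "dy": 0, "dz": 0, "rx": 0, "ry": 0, "rz": 0, "claw": 0},
  {"dx": 0, "dy": 0, "dz": -0.3, "rx": 0, "ry": 0, "rz": 0, "claw": 0},
  {"dx": 0, "dy": 0, "dz": -0.35, "rx": 0, "ry": 0, "rz": 0, "claw": 0},
  {"dx": 0, "dy": 0, "dz": -0.3, "rx": 0, "ry": 0, "rz": 0, "claw": 0},
  {"dx": 0.45, "dy": 0, "dz": 0, "rx": 0, "ry": 0, "rz": 0, "claw": 0},
  {"dx": 0.45, "dy": 0, "dz": 0, "rx": 0, "ry": 0, "rz": 0, "claw": 0},
  {"dx": 0.45, "dy": 0, "dz": 0, "rx": 0, "ry": 0, "rz": 0, "claw": 0},
])

```text
time_s: 7.65
ee_pos: [0.4437, 0.0544, 0.1493]
eef_rot: [3.141, -0.0, 1.57]
force: [0.3, 0.2, -0.6]
grip_width: 0.0939
grip_force: 0.0
```

Call:
step_arm([
  {"dx": 0.45, "dy": 0, "dz": 0, "rx": 0, "ry": 0, "rz": 0, "claw": 0},
  {"dx": 0.45, "dy": -0.02, "dz": 0, "rx": 0, "ry": 0, "rz": 0, "claw": 0},
  {"dx": 0.45, "dy": -0.02, "dz": 0, "rx": 0, "ry": 0, "rz": 0, "claw": 0},
  {"dx": 0.45, "dy": -0.02, "dz": 0, "rx": 0, "ry": 0, "rz": 0, "claw": 0},
  {"dx": 0.45, "dy": -0.02, "dz": 0, "rx": 0, "ry": 0, "rz": 0, "claw": 0},
  {"dx": 0.45, "dy": -0.01, "dz": 0, "rx": 0, "ry": 0, "rz": 0, "claw": 0},
  {"dx": 0.4, "dy": 0, "dz": 0, "rx": 0, "ry": 0, "rz": 0, "claw": 0},
  {"dx": 0.08, "dy": 0, "dz": 0, "rx": 0, "ry": 0, "rz": 0, "claw": 0},
  {"dx": 0, "dy": 0, "dz": 0, "rx": 0, "ry": 0, "rz": 0, "claw": 0},
  {"dx": 0, "dy": 0, "dz": 0, "rx": 0, "ry": 0, "rz": 0, "claw": 0},
])

```text
time_s: 8.65
ee_pos: [0.435, 0.3701, 0.1488]
eef_rot: [-3.141, 0.0, 1.57]
force: [0.1, -0.3, -0.4]
grip_width: 0.0942
grip_force: 0.0
```

```bash
python3 - <<'E'
from h import *
o,p=wrist(); print(o["ee_pos"],o["grip_width"]); print(blob(p,.435,.371,.05,.075))
s=viewer.camera("side"); print(blob(s,.444,-.082,.065,.09),blob(s,.444,-.082,.01,.026))
E
```

```text
[0.4349811  0.37009418 0.1487772 ] 0.09424544511340785
(2311, array([0.4101, 0.3475, 0.0502]), array([0.4602, 0.3981, 0.0641]), array([0.4352, 0.3728, 0.0572]))
(509, array([ 0.4128, -0.1169,  0.0651]), array([ 0.4746, -0.055 ,  0.0784]), array([ 0.4437, -0.086 ,  0.0718])) (331, array([ 0.4036, -0.1237,  0.01  ]), array([ 0.4825, -0.0447,  0.026 ]), array([ 0.443 , -0.0842,  0.018 ]))
```

Call:
step_arm([
  {"dx": 0.02, "dy": 0, "dz": 0.35, "rx": 0, "ry": 0, "rz": 0, "claw": 0},
  {"dx": 0, "dy": 0, "dz": 0.35, "rx": 0, "ry": 0, "rz": 0, "claw": 0},
  {"dx": 0, "dy": 0, "dz": 0.2, "rx": 0, "ry": 0, "rz": 0, "claw": 0},
  {"dx": 0, "dy": 0, "dz": 0.12, "rx": 0, "ry": 0, "rz": 0, "claw": 0},
  {"dx": 0, "dy": 0, "dz": 0, "rx": 0, "ry": 0, "rz": 0, "claw": 0},
  {"dx": 0, "dy": 0, "dz": 0, "rx": 0, "ry": 0, "rz": 0, "claw": 1},
  {"dx": 0, "dy": 0, "dz": 0, "rx": 0, "ry": 0, "rz": 0, "claw": 1},
  {"dx": 0, "dy": 0, "dz": 0, "rx": 0, "ry": 0, "rz": 0, "claw": 1},
  {"dx": 0, "dy": 0, "dz": 0, "rx": 0, "ry": 0, "rz": 0, "claw": 1},
  {"dx": 0, "dy": 0, "dz": 0, "rx": 0, "ry": 0, "rz": 0, "claw": 1},
])

```text
time_s: 9.75
ee_pos: [0.435, 0.3732, 0.0473]
eef_rot: [3.141, -0.0, 1.571]
force: [0.2, -1.0, -0.7]
grip_width: 0.0572
grip_force: 0.0
```

Call:
step_arm([
  {"dx": 0, "dy": 0, "dz": 0, "rx": 0, "ry": 0, "rz": 0, "claw": 1},
  {"dx": 0, "dy": 0, "dz": 0, "rx": 0, "ry": 0, "rz": 0, "claw": 1},
  {"dx": 0, "dy": 0, "dz": 0, "rx": 0, "ry": 0, "rz": 0, "claw": 1},
  {"dx": 0, "dy": 0, "dz": 0, "rx": 0, "ry": 0, "rz": 0, "claw": 1},
])

```text
time_s: 10.15
ee_pos: [0.4351, 0.3732, 0.0471]
eef_rot: [3.141, -0.0, 1.571]
force: [1.5, 0.1, 2.5]
grip_width: 0.0486
grip_force: 25.0
```

Call:
step_arm([
  {"dx": 0, "dy": 0, "dz": -0.2, "rx": 0, "ry": 0, "rz": 0, "claw": 1},
  {"dx": 0, "dy": 0, "dz": -0.4, "rx": 0, "ry": 0, "rz": 0, "claw": 1},
  {"dx": -0.1, "dy": 0, "dz": -0.4, "rx": 0, "ry": 0, "rz": 0, "claw": 1},
  {"dx": -0.4, "dy": -0.04, "dz": 0, "rx": 0, "ry": 0, "rz": 0, "claw": 1},
  {"dx": -0.4, "dy": -0.04, "dz": 0, "rx": 0, "ry": 0, "rz": 0, "claw": 1},
  {"dx": -0.4, "dy": -0.04, "dz": 0, "rx": 0, "ry": 0, "rz": 0, "claw": 1},
  {"dx": -0.4, "dy": -0.04, "dz": 0, "rx": 0, "ry": 0, "rz": 0, "claw": 1},
  {"dx": -0.4, "dy": -0.04, "dz": 0, "rx": 0, "ry": 0, "rz": 0, "claw": 1},
  {"dx": -0.4, "dy": -0.04, "dz": 0, "rx": 0, "ry": 0, "rz": 0, "claw": 1},
  {"dx": -0.4, "dy": -0.04, "dz": 0, "rx": 0, "ry": 0, "rz": 0, "claw": 1},
])

```text
time_s: 11.15
ee_pos: [0.4061, 0.0817, 0.1467]
eef_rot: [-3.141, 0.0, 1.571]
force: [1.4, 0.3, -1.6]
grip_width: 0.0485
grip_force: 25.0
```

Call:
step_arm([
  {"dx": -0.4, "dy": -0.04, "dz": 0, "rx": 0, "ry": 0, "rz": 0, "claw": 1},
  {"dx": -0.4, "dy": -0.04, "dz": 0, "rx": 0, "ry": 0, "rz": 0, "claw": 1},
  {"dx": -0.4, "dy": -0.04, "dz": 0, "rx": 0, "ry": 0, "rz": 0, "claw": 1},
  {"dx": -0.4, "dy": -0.04, "dz": 0, "rx": 0, "ry": 0, "rz": 0, "claw": 1},
  {"dx": -0.4, "dy": -0.04, "dz": 0, "rx": 0, "ry": 0, "rz": 0, "claw": 1},
  {"dx": -0.4, "dy": -0.04, "dz": 0, "rx": 0, "ry": 0, "rz": 0, "claw": 1},
  {"dx": -0.4, "dy": -0.04, "dz": 0, "rx": 0, "ry": 0, "rz": 0, "claw": 1},
  {"dx": -0.3, "dy": -0.03, "dz": 0, "rx": 0, "ry": 0, "rz": 0, "claw": 1},
  {"dx": 0, "dy": 0, "dz": 0, "rx": 0, "ry": 0, "rz": 0, "claw": 1},
  {"dx": 0, "dy": 0, "dz": 0, "rx": 0, "ry": 0, "rz": 0, "claw": 1},
])

```text
time_s: 12.15
ee_pos: [0.3754, -0.2268, 0.1465]
eef_rot: [-3.141, -0.001, 1.569]
force: [-0.6, 0.5, -3.1]
grip_width: 0.0486
grip_force: 25.0
```

```bash
python3 - <<'E'
from h import *
o,p=wrist(); print(o["ee_pos"],o["grip_width"],o["force"]); print(blob(p,.3755,-.228,.008,.026))
s=viewer.camera("side"); print(blob(s,.3755,-.228,.01,.026)); print(blob(s,*o["ee_pos"][:2],.08,.115,.032))
E
```

```text
[ 0.37540964 -0.22679344  0.14645983] 0.04862577054377075 [-0.55988235  0.47360895 -3.10769527]
(554, array([ 0.3408, -0.2451,  0.0083]), array([ 0.4095, -0.1927,  0.0204]), array([ 0.3751, -0.2189,  0.0144]))
(307, array([ 0.3415, -0.264 ,  0.01  ]), array([ 0.4104, -0.1961,  0.021 ]), array([ 0.3759, -0.2301,  0.0155]))
(144, array([ 0.3531, -0.2517,  0.0997]), array([ 0.3872, -0.2107,  0.115 ]), array([ 0.3702, -0.2312,  0.1073]))
```

Call:
step_arm([
  {"dx": -0.01, "dy": 0, "dz": 0.35, "rx": 0, "ry": 0, "rz": 0, "claw": 1},
  {"dx": 0, "dy": 0, "dz": 0.3, "rx": 0, "ry": 0, "rz": 0, "claw": 1},
  {"dx": 0, "dy": 0, "dz": 0.18, "rx": 0, "ry": 0, "rz": 0, "claw": 1},
  {"dx": 0, "dy": 0, "dz": 0.08, "rx": 0, "ry": 0, "rz": 0, "claw": 1},
  {"dx": 0, "dy": 0, "dz": 0.02, "rx": 0, "ry": 0, "rz": 0, "claw": 1},
  {"dx": 0, "dy": 0, "dz": 0.015, "rx": 0, "ry": 0, "rz": 0, "claw": 1},
  {"dx": 0, "dy": 0, "dz": 0.01, "rx": 0, "ry": 0, "rz": 0, "claw": 1},
  {"dx": 0, "dy": 0, "dz": 0, "rx": 0, "ry": 0, "rz": 0, "claw": 1},
  {"dx": 0, "dy": 0, "dz": 0, "rx": 0, "ry": 0, "rz": 0, "claw": 1},
])

```text
time_s: 13.15
ee_pos: [0.376, -0.228, 0.0519]
eef_rot: [3.141, 0.0, 1.571]
force: [0.1, 0.2, -1.5]
grip_width: 0.0487
grip_force: 25.0
```

Call:
step_arm([
  {"dx": 0, "dy": 0, "dz": 0.01, "rx": 0, "ry": 0, "rz": 0, "claw": 1},
  {"dx": 0, "dy": 0, "dz": 0, "rx": 0, "ry": 0, "rz": 0, "claw": 1},
  {"dx": 0, "dy": 0, "dz": 0, "rx": 0, "ry": 0, "rz": 0, "claw": 1},
])

```text
time_s: 13.45
ee_pos: [0.3761, -0.2281, 0.0511]
eef_rot: [3.141, 0.001, 1.571]
force: [-2.5, 1.1, 7.2]
grip_width: 0.0487
grip_force: 25.0
```

Call:
step_arm([
  {"dx": 0, "dy": 0, "dz": 0, "rx": 0, "ry": 0, "rz": 0, "claw": 0},
  {"dx": 0, "dy": 0, "dz": 0, "rx": 0, "ry": 0, "rz": 0, "claw": 0},
  {"dx": 0, "dy": 0, "dz": 0, "rx": 0, "ry": 0, "rz": 0, "claw": 0},
  {"dx": 0, "dy": 0, "dz": 0, "rx": 0, "ry": 0, "rz": 0, "claw": 0},
  {"dx": 0, "dy": 0, "dz": 0, "rx": 0, "ry": 0, "rz": 0, "claw": 0},
  {"dx": 0, "dy": 0, "dz": -0.3, "rx": 0, "ry": 0, "rz": 0, "claw": 0},
  {"dx": 0, "dy": 0, "dz": -0.4, "rx": 0, "ry": 0, "rz": 0, "claw": 0},
  {"dx": 0, "dy": 0, "dz": -0.3, "rx": 0, "ry": 0, "rz": 0, "claw": 0},
])

```text
time_s: 14.25
ee_pos: [0.376, -0.228, 0.1524]
eef_rot: [3.141, 0.001, 1.571]
force: [-0.9, 0.1, 0.5]
grip_width: 0.094
grip_force: 0.0
```

Call:
step_arm([
  {"dx": 0.42, "dy": 0.16, "dz": 0, "rx": 0, "ry": 0, "rz": 0, "claw": 0},
  {"dx": 0.42, "dy": 0.16, "dz": 0, "rx": 0, "ry": 0, "rz": 0, "claw": 0},
  {"dx": 0.42, "dy": 0.16, "dz": 0, "rx": 0, "ry": 0, "rz": 0, "claw": 0},
  {"dx": 0.42, "dy": 0.16, "dz": 0, "rx": 0, "ry": 0, "rz": 0, "claw": 0},
  {"dx": 0.42, "dy": 0.16, "dz": 0, "rx": 0, "ry": 0, "rz": 0, "claw": 0},
  {"dx": 0.42, "dy": 0.16, "dz": 0, "rx": 0, "ry": 0, "rz": 0, "claw": 0},
  {"dx": 0.42, "dy": 0.16, "dz": 0, "rx": 0, "ry": 0, "rz": 0, "claw": 0},
  {"dx": 0.42, "dy": 0.16, "dz": 0, "rx": 0, "ry": 0, "rz": 0, "claw": 0},
  {"dx": 0.42, "dy": 0.16, "dz": 0, "rx": 0, "ry": 0, "rz": 0, "claw": 0},
  {"dx": 0.42, "dy": 0.16, "dz": 0, "rx": 0, "ry": 0, "rz": 0, "claw": 0},
])

```text
time_s: 15.25
ee_pos: [0.5362, 0.194, 0.1504]
eef_rot: [-3.142, 0.0, 1.571]
force: [0.1, -1.2, 0.3]
grip_width: 0.0941
grip_force: 0.0
```

Call:
step_arm([
  {"dx": 0.42, "dy": 0.16, "dz": 0, "rx": 0, "ry": 0, "rz": 0, "claw": 0},
  {"dx": 0.42, "dy": 0.16, "dz": 0, "rx": 0, "ry": 0, "rz": 0, "claw": 0},
  {"dx": 0.42, "dy": 0.16, "dz": 0, "rx": 0, "ry": 0, "rz": 0, "claw": 0},
  {"dx": 0.4, "dy": 0.16, "dz": 0, "rx": 0, "ry": 0, "rz": 0, "claw": 0},
  {"dx": 0.11, "dy": 0.05, "dz": 0, "rx": 0, "ry": 0, "rz": 0, "claw": 0},
  {"dx": 0, "dy": 0, "dz": 0, "rx": 0, "ry": 0, "rz": 0, "claw": 0},
  {"dx": 0, "dy": 0, "dz": 0, "rx": 0, "ry": 0, "rz": 0, "claw": 0},
])

```text
time_s: 15.95
ee_pos: [0.6047, 0.3685, 0.1499]
eef_rot: [-3.141, 0.001, 1.571]
force: [-0.1, -0.5, -0.8]
grip_width: 0.0938
grip_force: 0.0
```

```bash
python3 - <<'E'
from h import *
o,p=wrist(); print(o["ee_pos"],o["grip_width"]); print(blob(p,.605,.369,.045,.065))
s=viewer.camera("side"); print(blob(s,.376,-.228,.055,.08),blob(s,.376,-.228,.01,.024))
E
```

```text
[0.60467478 0.36845706 0.14994211] 0.09381695128485988
(1323, array([0.5861, 0.3527, 0.0451]), array([0.625 , 0.3921, 0.056 ]), array([0.6055, 0.3724, 0.0505]))
(496, array([ 0.3511, -0.2566,  0.0552]), array([ 0.4019, -0.2054,  0.0686]), array([ 0.3765, -0.231 ,  0.0619])) (319, array([ 0.3408, -0.2637,  0.01  ]), array([ 0.4067, -0.1953,  0.024 ]), array([ 0.3737, -0.2295,  0.017 ]))
```

Call:
step_arm([
  {"dx": 0.025, "dy": 0, "dz": 0.35, "rx": 0, "ry": 0, "rz": 0, "claw": 0},
  {"dx": 0, "dy": 0, "dz": 0.35, "rx": 0, "ry": 0, "rz": 0, "claw": 0.2},
  {"dx": 0, "dy": 0, "dz": 0.25, "rx": 0, "ry": 0, "rz": 0, "claw": 0.2},
  {"dx": 0, "dy": 0, "dz": 0.12, "rx": 0, "ry": 0, "rz": 0, "claw": 0.2},
  {"dx": 0, "dy": 0, "dz": 0, "rx": 0, "ry": 0, "rz": 0, "claw": 0.2},
  {"dx": 0, "dy": 0, "dz": 0, "rx": 0, "ry": 0, "rz": 0, "claw": 1},
  {"dx": 0, "dy": 0, "dz": 0, "rx": 0, "ry": 0, "rz": 0, "claw": 1},
  {"dx": 0, "dy": 0, "dz": 0, "rx": 0, "ry": 0, "rz": 0, "claw": 1},
  {"dx": 0, "dy": 0, "dz": 0, "rx": 0, "ry": 0, "rz": 0, "claw": 1},
  {"dx": 0, "dy": 0, "dz": 0, "rx": 0, "ry": 0, "rz": 0, "claw": 1},
])

```text
time_s: 17.05
ee_pos: [0.605, 0.3717, 0.0439]
eef_rot: [3.141, -0.0, 1.571]
force: [1.9, 0.4, 1.8]
grip_width: 0.0388
grip_force: 1.0
```

Call:
step_arm([
  {"dx": 0, "dy": 0, "dz": 0, "rx": 0, "ry": 0, "rz": 0, "claw": 1},
  {"dx": 0, "dy": 0, "dz": 0, "rx": 0, "ry": 0, "rz": 0, "claw": 1},
  {"dx": 0, "dy": 0, "dz": 0, "rx": 0, "ry": 0, "rz": 0, "claw": 1},
])

```text
time_s: 17.35
ee_pos: [0.6051, 0.3717, 0.0438]
eef_rot: [3.141, -0.0, 1.571]
force: [1.0, -0.5, 4.3]
grip_width: 0.0377
grip_force: 25.0
```

Call:
step_arm([
  {"dx": 0, "dy": 0, "dz": -0.2, "rx": 0, "ry": 0, "rz": 0, "claw": 1},
  {"dx": 0, "dy": 0, "dz": -0.4, "rx": 0, "ry": 0, "rz": 0, "claw": 1},
  {"dx": -0.2, "dy": 0, "dz": -0.4, "rx": 0, "ry": 0, "rz": 0, "claw": 1},
  {"dx": -0.42, "dy": 0, "dz": 0, "rx": 0, "ry": 0, "rz": 0, "claw": 1},
  {"dx": -0.42, "dy": 0, "dz": 0, "rx": 0, "ry": 0, "rz": 0, "claw": 1},
  {"dx": -0.42, "dy": 0, "dz": 0, "rx": 0, "ry": 0, "rz": 0, "claw": 1},
  {"dx": -0.42, "dy": 0, "dz": 0, "rx": 0, "ry": 0, "rz": 0, "claw": 1},
  {"dx": -0.42, "dy": 0, "dz": 0, "rx": 0, "ry": 0, "rz": 0, "claw": 1},
  {"dx": -0.42, "dy": 0, "dz": 0, "rx": 0, "ry": 0, "rz": 0, "claw": 1},
  {"dx": -0.42, "dy": 0, "dz": 0, "rx": 0, "ry": 0, "rz": 0, "claw": 1},
])

```text
time_s: 18.35
ee_pos: [0.6044, 0.0559, 0.1431]
eef_rot: [-3.141, 0.0, 1.571]
force: [1.6, -0.0, -1.6]
grip_width: 0.0376
grip_force: 25.0
```

Call:
step_arm([
  {"dx": -0.42, "dy": -0.01, "dz": 0, "rx": 0, "ry": 0, "rz": 0, "claw": 1},
  {"dx": -0.42, "dy": -0.01, "dz": 0, "rx": 0, "ry": 0, "rz": 0, "claw": 1},
  {"dx": -0.42, "dy": -0.01, "dz": 0, "rx": 0, "ry": 0, "rz": 0, "claw": 1},
  {"dx": -0.42, "dy": -0.01, "dz": 0, "rx": 0, "ry": 0, "rz": 0, "claw": 1},
  {"dx": -0.42, "dy": -0.01, "dz": 0, "rx": 0, "ry": 0, "rz": 0, "claw": 1},
  {"dx": -0.42, "dy": -0.01, "dz": 0, "rx": 0, "ry": 0, "rz": 0, "claw": 1},
  {"dx": -0.42, "dy": -0.01, "dz": 0, "rx": 0, "ry": 0, "rz": 0, "claw": 1},
  {"dx": -0.42, "dy": 0, "dz": 0, "rx": 0, "ry": 0, "rz": 0, "claw": 1},
  {"dx": -0.42, "dy": 0, "dz": 0, "rx": 0, "ry": 0, "rz": 0, "claw": 1},
  {"dx": -0.37, "dy": 0, "dz": 0, "rx": 0, "ry": 0, "rz": 0, "claw": 1},
])

```text
time_s: 19.35
ee_pos: [0.5972, -0.3594, 0.1429]
eef_rot: [-3.141, -0.0, 1.57]
force: [0.7, -0.1, -1.4]
grip_width: 0.0377
grip_force: 25.0
```

Call:
step_arm([
  {"dx": -0.1, "dy": 0, "dz": 0, "rx": 0, "ry": 0, "rz": 0, "claw": 1},
  {"dx": 0, "dy": 0, "dz": 0, "rx": 0, "ry": 0, "rz": 0, "claw": 1},
  {"dx": 0, "dy": 0, "dz": 0, "rx": 0, "ry": 0, "rz": 0, "claw": 1},
])

```text
time_s: 19.65
ee_pos: [0.598, -0.3662, 0.1431]
eef_rot: [-3.141, -0.001, 1.571]
force: [0.5, 0.1, -1.2]
grip_width: 0.0381
grip_force: 25.0
```

```bash
python3 - <<'E'
from h import *
o,p=wrist(); print(o["ee_pos"],o["grip_width"],o["force"]); print(blob(p,.5975,-.367,.008,.026))
s=viewer.camera("side"); print(blob(s,.5975,-.367,.01,.026)); print(blob(s,*o["ee_pos"][:2],.08,.125,.03))
E
```

```text
[ 0.59795428 -0.3662492   0.14306751] 0.038094892011409136 [ 0.54201915  0.13120197 -1.21778575]
(499, array([ 0.5689, -0.3862,  0.008 ]), array([ 0.6266, -0.3369,  0.0176]), array([ 0.5978, -0.3615,  0.0128]))
(208, array([ 0.5683, -0.3969,  0.0101]), array([ 0.6276, -0.3397,  0.0201]), array([ 0.598 , -0.3683,  0.0151]))
(158, array([ 0.5803, -0.3848,  0.0986]), array([ 0.6037, -0.3521,  0.1232]), array([ 0.592 , -0.3685,  0.1109]))
```

Call:
step_arm([
  {"dx": 0, "dy": 0, "dz": 0.35, "rx": 0, "ry": 0, "rz": 0, "claw": 1},
  {"dx": 0, "dy": 0, "dz": 0.3, "rx": 0, "ry": 0, "rz": 0, "claw": 1},
  {"dx": 0, "dy": 0, "dz": 0.18, "rx": 0, "ry": 0, "rz": 0, "claw": 1},
  {"dx": 0, "dy": 0, "dz": 0.08, "rx": 0, "ry": 0, "rz": 0, "claw": 1},
  {"dx": 0, "dy": 0, "dz": 0.02, "rx": 0, "ry": 0, "rz": 0, "claw": 1},
  {"dx": 0, "dy": 0, "dz": 0.015, "rx": 0, "ry": 0, "rz": 0, "claw": 1},
  {"dx": 0, "dy": 0, "dz": 0.01, "rx": 0, "ry": 0, "rz": 0, "claw": 1},
  {"dx": 0, "dy": 0, "dz": 0.01, "rx": 0, "ry": 0, "rz": 0, "claw": 1},
  {"dx": 0, "dy": 0, "dz": 0, "rx": 0, "ry": 0, "rz": 0, "claw": 1},
  {"dx": 0, "dy": 0, "dz": 0, "rx": 0, "ry": 0, "rz": 0, "claw": 1},
])

```text
time_s: 20.75
ee_pos: [0.5982, -0.3677, 0.0478]
eef_rot: [3.14, 0.001, 1.571]
force: [0.6, 0.8, 3.9]
grip_width: 0.0373
grip_force: 25.0
```

Call:
step_arm([
  {"dx": 0, "dy": 0, "dz": 0, "rx": 0, "ry": 0, "rz": 0, "claw": 0},
  {"dx": 0, "dy": 0, "dz": 0, "rx": 0, "ry": 0, "rz": 0, "claw": 0},
  {"dx": 0, "dy": 0, "dz": 0, "rx": 0, "ry": 0, "rz": 0, "claw": 0},
  {"dx": 0, "dy": 0, "dz": 0, "rx": 0, "ry": 0, "rz": 0, "claw": 0},
  {"dx": 0, "dy": 0, "dz": 0, "rx": 0, "ry": 0, "rz": 0, "claw": 0},
  {"dx": 0, "dy": 0, "dz": -0.3, "rx": 0, "ry": 0, "rz": 0, "claw": 0},
  {"dx": 0, "dy": 0, "dz": -0.4, "rx": 0, "ry": 0, "rz": 0, "claw": 0},
  {"dx": 0, "dy": 0, "dz": -0.25, "rx": 0, "ry": 0, "rz": 0, "claw": 0},
  {"dx": 0.4, "dy": -0.02, "dz": 0, "rx": 0, "ry": 0, "rz": 0, "claw": 0},
])

```text
time_s: 21.65
ee_pos: [0.5965, -0.331, 0.1461]
eef_rot: [3.136, 0.004, 1.567]
force: [1.0, 0.8, -0.3]
grip_width: 0.0938
grip_force: 0.0
```

Call:
step_arm([
  {"dx": 0.4, "dy": -0.03, "dz": 0, "rx": 0, "ry": 0, "rz": 0, "claw": 0},
  {"dx": 0.4, "dy": -0.03, "dz": 0, "rx": 0, "ry": 0, "rz": 0, "claw": 0},
  {"dx": 0.4, "dy": -0.03, "dz": 0, "rx": 0, "ry": 0, "rz": 0, "claw": 0},
  {"dx": 0.4, "dy": -0.03, "dz": 0, "rx": 0, "ry": 0, "rz": 0, "claw": 0},
  {"dx": 0.4, "dy": -0.03, "dz": 0, "rx": 0, "ry": 0, "rz": 0, "claw": 0},
  {"dx": 0.4, "dy": -0.03, "dz": 0, "rx": 0, "ry": 0, "rz": 0, "claw": 0},
  {"dx": 0.4, "dy": -0.03, "dz": 0, "rx": 0, "ry": 0, "rz": 0, "claw": 0},
  {"dx": 0.4, "dy": -0.01, "dz": 0, "rx": 0, "ry": 0, "rz": 0, "claw": 0.3},
  {"dx": 0.2, "dy": 0, "dz": 0, "rx": 0, "ry": 0, "rz": 0, "claw": 0.3},
  {"dx": 0, "dy": 0, "dz": 0, "rx": 0, "ry": 0, "rz": 0, "claw": 0.3},
])

```text
time_s: 22.65
ee_pos: [0.5738, 0.0148, 0.1421]
eef_rot: [3.141, -0.0, 1.574]
force: [0.4, 0.2, 0.2]
grip_width: 0.0731
grip_force: 0.0
```

```bash
python3 - <<'E'
from h import *
o,p=wrist(); print(o["ee_pos"],o["grip_width"]); print(blob(p,.574,.012,.035,.055))
s=viewer.camera("side"); print(blob(s,.598,-.368,.05,.065),blob(s,.598,-.368,.01,.022))
E
```

```text
[0.57378111 0.01483213 0.14212276] 0.07313984054273084
(756, array([0.558 , 0.0013, 0.0351]), array([0.5876, 0.0301, 0.048 ]), array([0.5728, 0.0157, 0.0416]))
(254, array([ 0.5784, -0.3894,  0.0501]), array([ 0.6181, -0.3505,  0.0612]), array([ 0.5982, -0.3699,  0.0557])) (216, array([ 0.5689, -0.3968,  0.01  ]), array([ 0.6205, -0.3397,  0.0218]), array([ 0.5947, -0.3683,  0.0159]))
```

Call:
step_arm([
  {"dx": 0, "dy": -0.01, "dz": 0.35, "rx": 0, "ry": 0, "rz": 0, "claw": 0.3},
  {"dx": 0, "dy": 0, "dz": 0.35, "rx": 0, "ry": 0, "rz": 0, "claw": 0.3},
  {"dx": 0, "dy": 0, "dz": 0.23, "rx": 0, "ry": 0, "rz": 0, "claw": 0.3},
  {"dx": 0, "dy": 0, "dz": 0.12, "rx": 0, "ry": 0, "rz": 0, "claw": 0.3},
  {"dx": 0, "dy": 0, "dz": 0, "rx": 0, "ry": 0, "rz": 0, "claw": 0.3},
  {"dx": 0, "dy": 0, "dz": 0, "rx": 0, "ry": 0, "rz": 0, "claw": 1},
  {"dx": 0, "dy": 0, "dz": 0, "rx": 0, "ry": 0, "rz": 0, "claw": 1},
  {"dx": 0, "dy": 0, "dz": 0, "rx": 0, "ry": 0, "rz": 0, "claw": 1},
  {"dx": 0, "dy": 0, "dz": 0, "rx": 0, "ry": 0, "rz": 0, "claw": 1},
  {"dx": 0, "dy": 0, "dz": 0, "rx": 0, "ry": 0, "rz": 0, "claw": 1},
], grip_force=15)

```text
time_s: 23.75
ee_pos: [0.573, 0.0126, 0.0373]
eef_rot: [3.141, 0.0, 1.571]
force: [0.2, 0.1, 0.0]
grip_width: 0.0294
grip_force: 0.0
```

Call:
step_arm([
  {"dx": 0, "dy": 0, "dz": 0, "rx": 0, "ry": 0, "rz": 0, "claw": 1},
  {"dx": 0, "dy": 0, "dz": 0, "rx": 0, "ry": 0, "rz": 0, "claw": 1},
  {"dx": 0, "dy": 0, "dz": 0, "rx": 0, "ry": 0, "rz": 0, "claw": 1},
])

```text
time_s: 24.05
ee_pos: [0.573, 0.0126, 0.0372]
eef_rot: [3.141, 0.0, 1.571]
force: [-0.6, 0.5, 4.5]
grip_width: 0.0276
grip_force: 15.0
```

Call:
step_arm([
  {"dx": 0, "dy": 0, "dz": -0.2, "rx": 0, "ry": 0, "rz": 0, "claw": 1},
  {"dx": 0, "dy": 0, "dz": -0.4, "rx": 0, "ry": 0, "rz": 0, "claw": 1},
  {"dx": -0.2, "dy": 0, "dz": -0.3, "rx": 0, "ry": 0, "rz": 0, "claw": 1},
  {"dx": -0.4, "dy": -0.05, "dz": 0, "rx": 0, "ry": 0, "rz": 0, "claw": 1},
  {"dx": -0.4, "dy": -0.05, "dz": 0, "rx": 0, "ry": 0, "rz": 0, "claw": 1},
  {"dx": -0.4, "dy": -0.05, "dz": 0, "rx": 0, "ry": 0, "rz": 0, "claw": 1},
  {"dx": -0.4, "dy": -0.05, "dz": 0, "rx": 0, "ry": 0, "rz": 0, "claw": 1},
  {"dx": -0.26, "dy": -0.01, "dz": 0, "rx": 0, "ry": 0, "rz": 0, "claw": 1},
  {"dx": 0, "dy": 0, "dz": 0, "rx": 0, "ry": 0, "rz": 0, "claw": 1},
  {"dx": 0, "dy": 0, "dz": 0, "rx": 0, "ry": 0, "rz": 0, "claw": 1},
])

```text
time_s: 25.05
ee_pos: [0.5516, -0.1934, 0.1266]
eef_rot: [-3.141, -0.0, 1.57]
force: [-1.0, 0.6, -0.8]
grip_width: 0.028
grip_force: 15.0
```

```bash
python3 - <<'E'
from h import *
o,p=wrist(); print(o["ee_pos"],o["grip_width"],o["force"]); print(blob(p,.552,-.193,.008,.024))
s=viewer.camera("side"); print(blob(s,.552,-.193,.008,.024))
E
```

```text
[ 0.55162082 -0.19344448  0.12657045] 0.02800592819476359 [-1.02103827  0.62799296 -0.77422378]
(458, array([ 0.5271, -0.2092,  0.0081]), array([ 0.5748, -0.1669,  0.0161]), array([ 0.5509, -0.1881,  0.0121]))
(132, array([ 0.5278, -0.2168,  0.0082]), array([ 0.575, -0.17 ,  0.017]), array([ 0.5514, -0.1934,  0.0126]))
```

Call:
step_arm([
  {"dx": 0, "dy": 0, "dz": 0.35, "rx": 0, "ry": 0, "rz": 0, "claw": 1},
  {"dx": 0, "dy": 0, "dz": 0.25, "rx": 0, "ry": 0, "rz": 0, "claw": 1},
  {"dx": 0, "dy": 0, "dz": 0.14, "rx": 0, "ry": 0, "rz": 0, "claw": 1},
  {"dx": 0, "dy": 0, "dz": 0.07, "rx": 0, "ry": 0, "rz": 0, "claw": 1},
  {"dx": 0, "dy": 0, "dz": 0.02, "rx": 0, "ry": 0, "rz": 0, "claw": 1},
  {"dx": 0, "dy": 0, "dz": 0.015, "rx": 0, "ry": 0, "rz": 0, "claw": 1},
  {"dx": 0, "dy": 0, "dz": 0.01, "rx": 0, "ry": 0, "rz": 0, "claw": 1},
  {"dx": 0, "dy": 0, "dz": 0.005, "rx": 0, "ry": 0, "rz": 0, "claw": 1},
  {"dx": 0, "dy": 0, "dz": 0, "rx": 0, "ry": 0, "rz": 0, "claw": 1},
  {"dx": 0, "dy": 0, "dz": 0, "rx": 0, "ry": 0, "rz": 0, "claw": 1},
])

```text
time_s: 26.15
ee_pos: [0.552, -0.1935, 0.0413]
eef_rot: [3.141, 0.0, 1.571]
force: [-0.6, 0.3, 0.9]
grip_width: 0.0274
grip_force: 15.0
```

Nearly there or just touching (z is within 0.1 mm of the expected floor height). Release gently and back off.

Call:
step_arm([
  {"dx": 0, "dy": 0, "dz": 0.005, "rx": 0, "ry": 0, "rz": 0, "claw": 1},
  {"dx": 0, "dy": 0, "dz": 0, "rx": 0, "ry": 0, "rz": 0, "claw": 1},
  {"dx": 0, "dy": 0, "dz": 0, "rx": 0, "ry": 0, "rz": 0, "claw": 0.5},
  {"dx": 0, "dy": 0, "dz": 0, "rx": 0, "ry": 0, "rz": 0, "claw": 0.5},
  {"dx": 0, "dy": 0, "dz": 0, "rx": 0, "ry": 0, "rz": 0, "claw": 0.5},
  {"dx": 0, "dy": 0, "dz": -0.3, "rx": 0, "ry": 0, "rz": 0, "claw": 0.5},
  {"dx": 0, "dy": 0, "dz": -0.4, "rx": 0, "ry": 0, "rz": 0, "claw": 0.5},
  {"dx": 0, "dy": 0, "dz": -0.4, "rx": 0, "ry": 0, "rz": 0, "claw": 0.5},
  {"dx": 0, "dy": 0, "dz": 0, "rx": 0, "ry": 0, "rz": 0, "claw": 0.5},
  {"dx": 0, "dy": 0, "dz": 0, "rx": 0, "ry": 0, "rz": 0, "claw": 0.5},
])

```text
time_s: 27.15
ee_pos: [0.552, -0.1935, 0.1509]
eef_rot: [3.14, 0.001, 1.571]
force: [0.2, 0.5, -0.8]
grip_width: 0.0472
grip_force: 0.0
```

```bash
python3 - <<'E'
from h import *
s=viewer.camera("side"); cv2.imwrite("pics/end.png",cv2.resize(s["img"][120:350,170:500,::-1],None,fx=2.4,fy=2.4))
for n,x,y,t in [("s",.552,-.193,.05),("m",.598,-.368,.058),("l",.376,-.229,.066),("xl",.444,-.083,.076)]:
    print(n,blob(s,x,y,t-.012,t+.015),blob(s,x,y,.006,.022)[3])
E
```

```text
s (140, array([ 0.5364, -0.2082,  0.0382]), array([ 0.5659, -0.18  ,  0.0521]), array([ 0.5512, -0.1941,  0.0451])) [ 0.5506 -0.1937  0.0139]
m (288, array([ 0.5772, -0.3889,  0.0461]), array([ 0.6188, -0.3496,  0.0605]), array([ 0.598 , -0.3693,  0.0533])) [ 0.5944 -0.3682  0.014 ]
l (509, array([ 0.3504, -0.257 ,  0.0541]), array([ 0.4019, -0.2059,  0.0686]), array([ 0.3762, -0.2314,  0.0613])) [ 0.3746 -0.2298  0.014 ]
xl (526, array([ 0.4137, -0.115 ,  0.064 ]), array([ 0.4745, -0.0535,  0.0782]), array([ 0.4441, -0.0842,  0.0711])) [ 0.4428 -0.0832  0.014 ]
```

View pics/end.png

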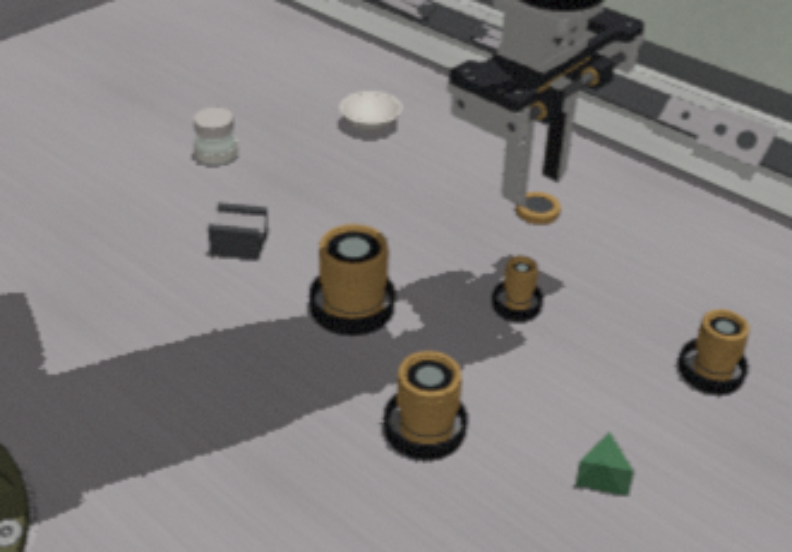

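The final picture shows all four barrels upright and centred in their own bases: XL (352,280), L (428,405), S (518,288) and M (716,350). The prism (605,465) and shell (370,115) are untouched, and the gripper is clear.

```bash
python3 -c "
from station import hand_in
print(hand_in())"
```

```text
the job is handed in; nothing more can be done
None
```

All four barrels stand upright in the bases of their own size, centred within about 4 mm by the side camera; the prism and shell look undisturbed, and the job was handed in at about 27 s (no verdict was returned).

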